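# Rock the bung out of an oil tank and lay the tank on its back

## Robot

A 6-joint arm with a two-finger parallel gripper is mounted at the origin on a cart in front of the work surface, level with it; the furniture and walls round the work are solid. World frame = base frame: x ahead of the robot, y to its left, z up, the work surface at z = 0. Lengths are in m, angles in rad, forces in N, time in s.
With the tool pointing down it reaches from about 0.35 to 0.775 m from the base axis. Payload 5.5 kg.
Tool frame: the origin (TCP) lies midway between the tips of the shut fingers; the grasp point (between the pads) lies 19 mm behind it; z points along the fingers, y is the line along which they close (so a half turn about z gives the same grasp; the last joint's range is limited). The gripper opens to 85 mm and grips with 20 to 120 N. Pads are 22 mm wide; open, the fingers measure 114 mm over their backs; the gripper's body (76 mm by 85 mm) begins 54 mm behind the grasp point. The pads swing forward as they close: fully open they stand 13 mm farther back than shut.
Start: joints at [1.054, 0.313, 0.046, 1.304, 0, 1.431], TCP at [0.212, 0.535, 0.231] pointing down, gripper open.
Joint ranges: [-2.76, 2.76], [-0.86, 1.69], [-1.03, 1.26], [-2.2, 2.34], [-1.47, 1.5], [-3.14, 3.14]. Speed limits (rad/s): [2.57, 2.57, 3.14, 3.14, 3.14, 3.14].

## Interface

Orientations are given as a rotation vector (axis times angle).
In Python, from plant import bot gives the robot as it stands.
- The arm moves only by the shell command python3 nudge.py [OPENING] [FORCE], which reads ROWS from standard input. ROWS is a JSON list that holds a single list of rows (three levels of brackets), with 1 to 10 rows, each of 6 numbers: dx, dy, dz in shares of the most that a row can go, 1 being 50 mm, then a rotation vector rx, ry, rz in fractions of the full range, 1 being pi/2 rad; each row shifts and turns the commanded pose from where the row before left it, along the tool's axes as they then stand; what a row does not reach is not made up. A row lasts 1/10 s, in which the tool goes at most 0.05 m and 0.15 rad, less where a joint would pass 70% of its speed; a pose out of reach is approached as far as the arm can. OPENING is the finger opening in m, set as the command begins (- or left out keeps the last). The fingers move at their own pace and stop on an object; FORCE is the grip in N (left out, the last holds). Time passes only in rows, so rows that do not move let the fingers close. It prints the time, the measured TCP pose, the force, the opening and the grip force at its end. Input that does not fit is refused with a message, and nothing moves.
- bot.read_state(): the state, without advancing time (a new reading comes with each control period).
- bot.capture(name): name is "side" or "top" or "wrist"; returns the picture (480x640x3 uint8, red, green, blue); there is no depth.
- bot.camera_params(name): a dict with "mtx" (3x3 intrinsics, pixels), "distortion" ([k1, k2, p1, p2, k3] as OpenCV has them; the pictures are not rectified), "world_to_cam" (4x4, takes a point from world to camera coordinates); the wrist camera has in their place "tool_from_camera" (4x4, takes a point from camera to tool coordinates, whose origin is the TCP and whose axes are the flange's). Camera axes: x right, y down, z forward; pixel columns grow to the right and rows downward; lengths in m; the calibration is good to about 2 mm. A picture is of the moment at which its call begins: read the wrist's pose just before it. camera_params takes no time and is no camera call.
- bot.finish_job(): hands the job in; it is judged then, once.
The state is a dict: "clock": time; "joint_pos": joint angles; "joint_vel": joint speeds; "joint_torque": joint torques, N m; "tcp_pos": TCP position; "tcp_rot": TCP orientation; "force": force on the tool from outside, world axes, zero at the start; "ft_torque": the same for the moment, N m; "finger_gap": finger opening in m; "finger_force": force on a finger pad.
Only numpy, scipy, OpenCV 4.12 (cv2) and the standard library are available. Lean on these libraries where they do the work, as an engineer would, in place of code of your own. Each camera call takes 0.05 s, during which the arm holds its last target. There are 200 camera calls.

## Task

The drain boss of this small oil tank is to be re-welded, so the tank must be open and lie boss upwards. Its rubber bung sits too tight for a straight pull: rock it from side to side while lifting until it comes out of the neck, with the tank neither lifted nor tipped over, and put it in the parts tray. Then push the top of the tank so that it tips over the stop bar and lies on its back on the welding plate, and leave the other things on the counter where they are.

Things in the scene. Friction and masses are not known exactly. Their poses are not given: they have to be found in the camera images.
- tank: (mm) Grey steel box tank, about 1.4 kg, loose: 95 deep (its x), 180 wide (y), 150 high; origin at the centre of its underside, z up. Front (-x) has a low drain boss (26 across, 13 proud, 30 above the underside); its back (+x) faces the stop bar. A lug sticks out 14 at the foot of each side. On its back its x axis points down.
- neck_rim (a point): (mm) Centre of the upper rim of the filler neck: 174 above the middle of the tank's underside; axes as the tank's. The steel neck is 55 across, 43 bore, 24 high, with a sprung rubber lip inside.
- tank_middle (a point): (mm) Middle of the tank's box, 75 above its underside; moves and turns with the tank.
- bung: (mm) Black rubber bung, about 120 g, loose, seated in the neck; origin at the centre of its underside, z up. Tapered plug 30 long, 41 wide at its top, with two ribs, 36 across, 13 and 4.5 above its foot; flange 49 across, 5 thick, that sits on the rim; upright flat grip 15 thick (its y), 40 long (its x), 32 high, top 67 above the origin. It starts turned up to 0.35 rad against the tank.
- bung_grip (a point): (mm) Middle of the bung's grip, 51 above the bung's origin; axes as the bung's. The ribs catch under the neck's lip: a straight pull needs 30 to 40 N, more than the tank weighs (14 N). Leaning the bung 0.17 to 0.2 rad along the tank's width, the flange's low edge resting on the rim, frees the upper rib on the side that rises; swung the other way with that side held up, it walks out rib by rib.
- bung_flange (a point): (mm) Middle of the bung's flange, 32 above the bung's origin.
- weld_plate: (mm) Dark steel welding plate screwed to the counter: 360 (its x) by 220 (y), 6 thick; origin at the centre of its underside. A steel stop bar, 12 wide, 6 high and 190 long, lies across it along y, centred at x = -35. The tank stands on the plate on the bar's -x side, its back 5 to 25 from the bar, and is laid down towards +x.
- parts_tray: (mm) Shallow aluminium tray fixed to the counter: 150 (its x) by 105 (y), walls 2 thick and 22 high, floor 2; origin at the centre of its underside. An old bearing and spark plug lie in its +x end; the rest, around x = -25, is free.
- mug: (mm) Enamel mug, bystander, 71 across and 72 high, handle 25 more; origin near the middle of its underside.
- hammer: (mm) Ball-peen hammer, bystander, 275 long (its y), lying flat, 29 high; origin under its middle.
- brake_cylinder: (mm) Wheel brake cylinder, bystander, 98 long (its y), 34 thick, lying; origin under its middle.
- spanner: (mm) Combination spanner, bystander, 185 long (its y), lying flat, 9 high; origin under its middle.

How it is judged:
On the way, in this order (a step that is already met when the one before it is completed fails the run):
1. the bung is clear of the neck while the tank still stands upright (z of bung in the frame of neck_rim above 0.004 m and angle between tank's own z axis and vertical below 0.17 rad), for 0.1 s.
2. the tank lies on its back on the plate, across the stop bar (angle between tank's own x axis and vertical above 2.92 rad and x of tank_middle in the frame of weld_plate between -0.03 and 0.11 m and y of tank_middle in the frame of weld_plate between -0.06 and 0.06 m), for 0.2 s.
At the end, for the whole second after the job is handed in: Bung at rest in the parts tray: flange middle inside the tray's outline, under 45 mm above its underside. Tank at rest on its back within 0.22 rad, boss upwards, across the stop bar: its middle -30 to +110 mm along the plate's x and within 60 mm of the plate's centre line (all of step 2 and x of bung_flange in the frame of parts_tray between -0.07 and 0.07 m and y of bung_flange in the frame of parts_tray between -0.05 and 0.05 m and z of bung_flange in the frame of parts_tray between 0 and 0.045 m and linear speed of each of tank, bung below 0.03 m/s and angular speed of each of tank, bung below 0.3 rad/s); the robot touches nothing.
It fails at once if the tank is lifted (12 mm) or tipped (0.17 rad) while the bung is still in its neck (z of bung in the frame of neck_rim below 0 m and distance between bung and neck_rim below 0.03 m and (angle between tank's own z axis and vertical above 0.17 rad or height (world z) of tank above 0.018 m)).
It fails at once if the mug, hammer, brake cylinder or spanner is moved by more than 40 mm (distance of any of mug, hammer, brake_cylinder, spanner from where it was at the start of the episode above 0.04 m).
It also fails if it takes over 64 s, if anything falls off the work surface, if the arm or the gripper's body presses on something with over 40 N, if the wrist force passes 120 N, or if a joint passes its speed limit or range.

## Working session

There is one attempt and no reset: what is moved stays moved. The work goes in short steps, Python scripts to look and compute and a shell command to move; the robot and the scene stay as the last step left them, time stands still between calls to the robot, and variables do not carry over. Pictures are saved under pics/ and viewed, at most 10 in all, crops included, and the job is handed in when it is done.

```bash
ls; mkdir -p pics; python3 - <<'E'
from plant import bot
import cv2,numpy as np
s=bot.read_state();print({k:np.round(v,3) for k,v in s.items()})
for n in("top","side"):
    im=bot.capture(n);cv2.imwrite(f"pics/{n}0.png",im[:,:,::-1]);p=bot.camera_params(n)
    print(n,{k:np.round(v,4).tolist() for k,v in p.items()})
print(bot.camera_params("wrist"))
E
```

```text
nudge.py
pics
plant.py
{'clock': np.float64(0.0), 'joint_pos': array([ 1.054,  0.314,  0.045,  1.304, -0.   ,  1.431]), 'joint_vel': array([-0.   ,  0.001,  0.002, -0.001,  0.002, -0.   ]), 'joint_torque': array([ 0.0000e+00, -4.8062e+01,  2.9853e+01,  1.9000e-02,  0.0000e+00,
       -0.0000e+00]), 'tcp_pos': array([0.211, 0.534, 0.23 ]), 'tcp_rot': array([-5.880e-01, -3.085e+00,  3.000e-03]), 'force': array([0.236, 1.014, 0.334]), 'ft_torque': array([ 0.013, -0.01 ,  0.055]), 'finger_force': np.float64(0.0), 'finger_gap': np.float64(0.085)}
top {'mtx': [[439.3372, 0.0, 321.3571], [0.0, 439.3372, 245.4904], [0.0, 0.0, 1.0]], 'distortion': [-0.0467, 0.0, 0.0, 0.0, 0.0], 'world_to_cam': [[-0.0119, -0.9999, -0.0122, 0.2308], [-0.9971, 0.0127, -0.0748, 0.5168], [0.0749, 0.0113, -0.9971, 1.2148], [0.0, 0.0, 0.0, 1.0]]}
side {'mtx': [[504.2154, 0.0, 327.0448], [0.0, 504.2154, 238.5714], [0.0, 0.0, 1.0]], 'distortion': [0.0179, 0.0, 0.0, 0.0, 0.0], 'world_to_cam': [[-0.9437, -0.3305, 0.0132, 0.5724], [-0.1968, 0.5289, -0.8255, 0.102], [0.2659, -0.7817, -0.5642, 1.2802], [0.0, 0.0, 0.0, 1.0]]}
{'mtx': array([[430.91688831,   0.        , 315.00600533],
       [  0.        , 430.91688831, 245.67027278],
       [  0.        ,   0.        ,   1.        ]]), 'distortion': array([-0.0635818,  0.       ,  0.       ,  0.       ,  0.       ]), 'tool_from_camera': array([[-4.34582420e-04, -9.63880474e-01, -2.66334832e-01,
         6.77926411e-02],
       [ 9.99999731e-01, -5.76138600e-04,  4.53363322e-04,
         1.36315824e-03],
       [-5.90433831e-04, -2.66334563e-01,  9.63880465e-01,
        -1.44071993e-01],
       [ 0.00000000e+00,  0.00000000e+00,  0.00000000e+00,
         1.00000000e+00]])}
```

View pics/top0.png

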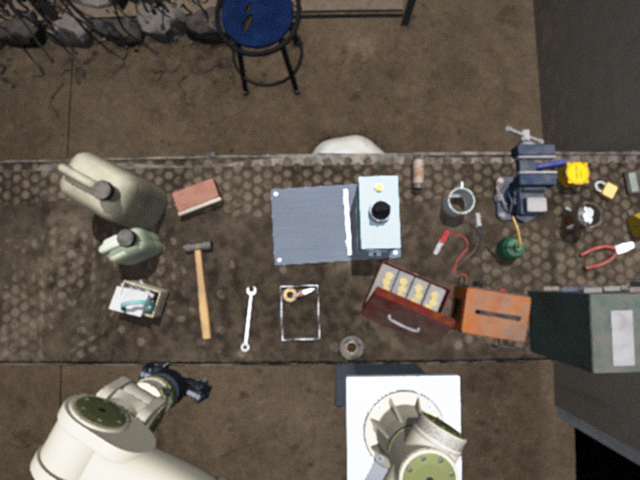

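View pics/side0.png

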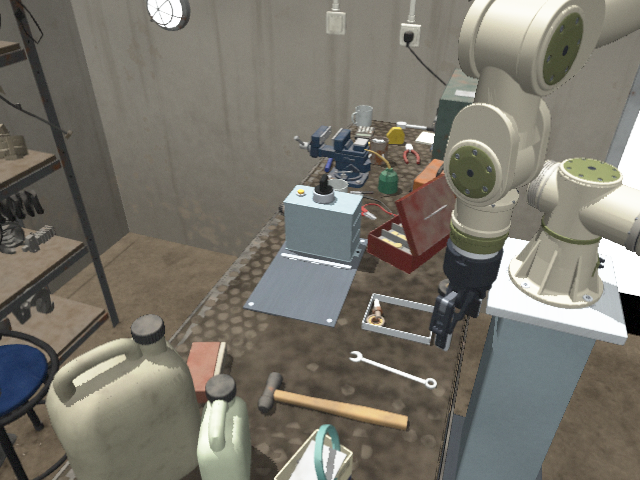

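The top view has world +x up and +y left. The plate's x axis points to world +y, with the tank on its right around (378,213). The tray is at (300,313), with the bearing and plug at its upper end. I'll zoom in to measure.

```bash
python3 - <<'E'
import cv2
im=cv2.imread("pics/top0.png")
c=cv2.resize(im[165:275,262:412],None,fx=5,fy=5,interpolation=cv2.INTER_CUBIC);cv2.imwrite("pics/c1.png",c)
E
cat > h.py <<'E'
import numpy as np,cv2
from plant import bot
def ray(n,uv):
    p=bot.camera_params(n);K=np.array(p["mtx"]);d=np.array(p["distortion"]);T=np.array(p["world_to_cam"])
    q=cv2.undistortPoints(np.array(uv,float).reshape(-1,1,2),K,d).reshape(-1,2)
    r=np.c_[q,np.ones(len(q))]@T[:3,:3]
    return -T[:3,:3].T@T[:3,3],r
def atz(n,uv,z):
    o,r=ray(n,uv);return o+r*((z-o[2])/r[:,2:3])
def proj(n,X):
    p=bot.camera_params(n);T=np.array(p["world_to_cam"])
    return cv2.projectPoints(np.array(X,float).reshape(-1,1,3),cv2.Rodrigues(T[:3,:3])[0],T[:3,3],np.array(p["mtx"]),np.array(p["distortion"]))[0].reshape(-1,2)
E
```

```text
(no output)
```

View pics/c1.png

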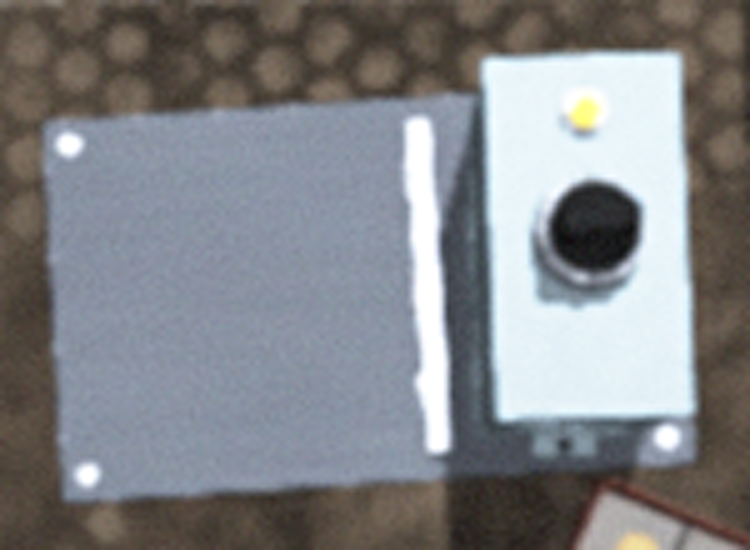

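```bash
python3 - <<'E'
from h import *
np.set_printoptions(precision=4,suppress=True)
f=lambda c:np.array(c)/5+[262-.4,165-.4]
t=atz("top",f([[482,57],[681,52],[695,413],[494,417]]),.156);print("tank",t,t.mean(0),np.linalg.norm(t-np.roll(t,-1,0),axis=1))
p=atz("top",f([[43,123],[64,501],[695,460]]),.006);print("plate",p,np.linalg.norm(np.diff(p,axis=0),axis=1),(p[0]+p[2])/2)
b=atz("top",f([[418,118],[438,452]]),.012);print("bar",b,b.mean(0))
print("neck",atz("top",f([[587,235]]),.18),"flange",atz("top",f([[593,232]]),.185))
r=atz("top",[[280,286],[319,284],[321,340],[281,342]],.022);print("tray",r,r.mean(0),np.linalg.norm(r-np.roll(r,-1,0),axis=1))
print("mug",atz("top",[[460,204]],.06))
E
```

```text
tank [[0.6849 0.1279 0.156 ]
 [0.6862 0.0269 0.156 ]
 [0.5026 0.0247 0.156 ]
 [0.5019 0.1253 0.156 ]] [0.5939 0.0762 0.156 ] [0.101  0.1836 0.1006 0.183 ]
plate [[ 0.6852  0.3701  0.006 ]
 [ 0.4674  0.3587  0.006 ]
 [ 0.4862 -0.      0.006 ]] [0.2182 0.3592] [0.5857 0.185  0.006 ]
bar [[0.6837 0.1543 0.012 ]
 [0.4923 0.1461 0.012 ]] [0.588  0.1502 0.012 ]
neck [[0.5895 0.0797 0.18  ]] flange [[0.5901 0.0773 0.185 ]]
tray [[0.4074 0.3414 0.022 ]
 [0.4117 0.2322 0.022 ]
 [0.2569 0.2285 0.022 ]
 [0.2524 0.3395 0.022 ]] [0.3321 0.2854 0.022 ] [0.1092 0.1549 0.1111 0.155 ]
mug [[ 0.626  -0.1581  0.06  ]]
```

The manual's scale: shifts go in shares of 50 mm and turns go in shares of pi/2 rad. Converting my numbers, -0.045 m is -0.9, -0.043 m is -0.86.

```bash
echo '[[[0, 0, -0.9, 0, 0, 0], [0, 0, -0.9, 0, 0, 0], [-0.86, -0.48, -0.4, 0, 0, 0], [-0.86, -0.48, -0.4, 0, 0, 0], [-0.86, -0.48, 0, 0, 0, 0], [-0.86, -0.48, 0, 0, 0, 0], [-0.86, -0.48, 0, 0, 0, 0], [-0.86, -0.48, 0, 0, 0, 0], [-0.86, -0.48, 0, 0, 0, 0], [-0.86, -0.48, 0, 0, 0, 0]]]' | python3 nudge.py && echo '[[[-0.86, -0.48, 0, 0, 0, 0], [-0.86, -0.48, 0, 0, 0, 0], [-0.86, -0.48, 0, 0, 0, 0.0891], [-0.86, -0.48, 0, 0, 0, 0.0891], [0, 0, 0, 0, 0, 0.0891], [0, 0, 0, 0, 0, 0.0891], [0, 0, 0, 0, 0, 0.0891], [0, 0, 0, 0, 0, 0.0891], [0, 0, 0, 0, 0, 0.0891], [0, 0, 0, 0, 0, 0.0891]]]' | python3 nudge.py .085; echo '[[[0, 0, 0, 0, 0, 0.0382], [0, 0, 0, 0, 0, 0], [0, 0, 0, 0, 0, 0]]]' | python3 nudge.py; python3 - <<'E'
from h import *
from scipy.spatial.transform import Rotation as R
s=bot.read_state();im=bot.capture("wrist");print(s["tcp_pos"],R.from_rotvec(s["tcp_rot"]).as_matrix().round(3),s["joint_pos"].round(2),s["clock"])
np.savez("w1.npz",p=s["tcp_pos"],r=s["tcp_rot"]);cv2.imwrite("pics/w1.png",im[:,:,::-1])
E
```

```text
clock: 1.1
tcp_pos: [0.4579, 0.2323, 0.3587]
tcp_rot: [-0.588, -3.086, 0.0]
force: [0.8, 0.7, 0.5]
finger_gap: 0.0853
finger_force: 0.0
clock: 2.1
tcp_pos: [0.5759, 0.0775, 0.3583]
tcp_rot: [-2.144, -2.295, 0.001]
force: [-0.3, -0.0, 0.8]
finger_gap: 0.0849
finger_force: 0.0
clock: 2.4
tcp_pos: [0.576, 0.0776, 0.3586]
tcp_rot: [-2.204, -2.238, 0.001]
force: [-0.5, 0.0, 0.0]
finger_gap: 0.0853
finger_force: 0.0
[0.57599113 0.07756801 0.35858236] [[-0.016  1.    -0.001]
 [ 1.     0.016  0.   ]
 [ 0.    -0.001 -1.   ]] [-0.    0.33  0.38  1.62  0.    1.55] 2.4
```

View pics/w1.png

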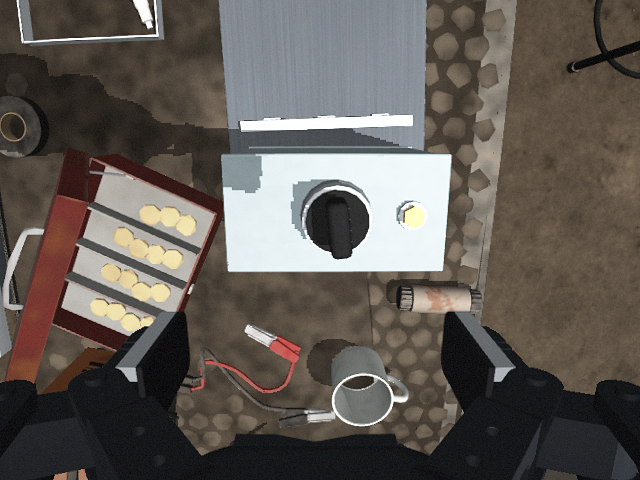

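The wrist view shows the grip as a bar from about (335,200) to (341,255), and the tank top corners at (222,155), (451,154), (443,271) and (229,271). The mug is clear behind, at (362,400). I'll zoom in on the grip.

```bash
python3 - <<'E'
import cv2
im=cv2.imread("pics/w1.png")[170:275,280:390].astype(float)
c=cv2.resize((255*(im/255)**.45).astype('uint8'),None,fx=5,fy=5,interpolation=cv2.INTER_CUBIC);cv2.imwrite("pics/c2.png",c)
E
cat >> h.py <<'E'
from scipy.spatial.transform import Rotation as Ro
def wz(f,uv,z):
    d=np.load(f);c=bot.camera_params("wrist");R=Ro.from_rotvec(d["r"]).as_matrix();T=np.array(c["tool_from_camera"])
    q=cv2.undistortPoints(np.array(uv,float).reshape(-1,1,2),np.array(c["mtx"]),np.array(c["distortion"])).reshape(-1,2)
    r=np.c_[q,np.ones(len(q))]@T[:3,:3].T@R.T;o=d["p"]+R@T[:3,3]
    return o+r*((z-o[2])/r[:,2:3])
E
```

```text
(no output)
```

View pics/c2.png

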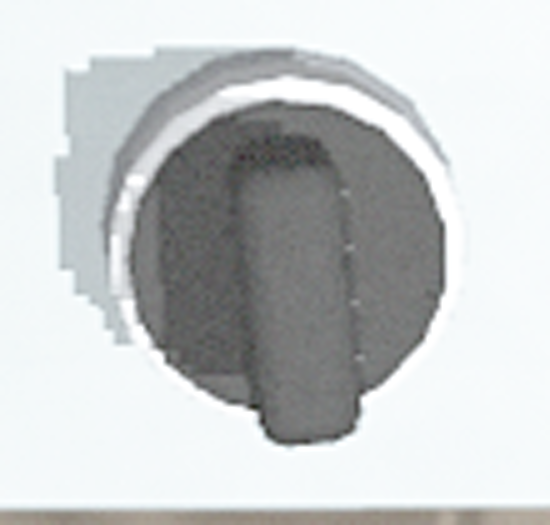

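```bash
python3 - <<'E'
from h import *
np.set_printoptions(precision=4,suppress=True)
f=lambda c:np.array(c)/5+[280-.4,170-.4]
g=wz("w1.npz",f([[287,163],[310,440]]),.217);print("grip",g,g.mean(0),np.linalg.norm(g[1]-g[0]),"yaw from +y:",np.arctan2(-(g[0]-g[1])[0],(g[0]-g[1])[1]))
print("w",wz("w1.npz",f([[240,230],[341,230]]),.217))
print("fl",wz("w1.npz",f([[288,258]]),.185))
t=wz("w1.npz",[[222,155],[451,154],[443,271],[229,271]],.156);print(t,t.mean(0),np.linalg.norm(t-np.roll(t,-1,0),axis=1))
print("bar",wz("w1.npz",[[240,126],[413,121]],.012))
E
```

```text
grip [[0.5905 0.0981 0.217 ]
 [0.5948 0.0594 0.217 ]] [0.5927 0.0787 0.217 ] 0.03893596252006267 yaw from +y: 0.11044672534665839
w [[0.5844 0.0888 0.217 ]
 [0.5981 0.089  0.217 ]]
fl [[0.5928 0.0782 0.185 ]]
[[0.5016 0.1243 0.156 ]
 [0.6835 0.1281 0.156 ]
 [0.6861 0.0301 0.156 ]
 [0.5037 0.0274 0.156 ]] [0.5937 0.0775 0.156 ] [0.1819 0.098  0.1824 0.0969]
bar [[0.4923 0.1471 0.012 ]
 [0.6831 0.1555 0.012 ]]
```

Converted, 0.04 m is 0.8, 0.0167 m is 0.334, -0.095 rad / 1.5708 = -0.0605.

```bash
echo '[[[0.012, 0.334, 0, 0, 0, 0], [0, 0, 0, 0, 0, -0.0605], [0, 0, 0.8, 0, 0, 0], [0, 0, 0.8, 0, 0, 0], [0, 0, 0.8, 0, 0, 0], [0, 0, 0.6, 0, 0, 0], [0, 0, 0.392, 0, 0, 0], [0, 0, 0, 0, 0, 0], [0, 0, 0, 0, 0, 0]]]' | python3 nudge.py .055 60; echo '[[[0, 0, 0, 0, 0, 0], [0, 0, 0, 0, 0, 0], [0, 0, 0, 0, 0, 0], [0, 0, 0, 0, 0, 0], [0, 0, 0, 0, 0, 0], [0, 0, 0, 0, 0, 0]]]' | python3 nudge.py 0 60
```

```text
clock: 3.35
tcp_pos: [0.5928, 0.0784, 0.1897]
tcp_rot: [-2.096, -2.339, 0.0]
force: [-0.4, 0.1, 0.9]
finger_gap: 0.055
finger_force: 0.0
clock: 3.95
tcp_pos: [0.5931, 0.0784, 0.1908]
tcp_rot: [2.096, 2.338, 0.002]
force: [-2.4, 0.3, 7.1]
finger_gap: 0.0139
finger_force: 59.4
```

Converted, -0.0015 m is -0.03, 0.0007 m is 0.014, 0.065 rad / 1.5708 = 0.0414.

```bash
echo '[[[0, 0.014, -0.03, 0.0382, 0, 0], [0, 0.014, -0.03, 0.0382, 0, 0], [0, 0.014, -0.03, 0.0414, 0, 0], [0, 0, 0, 0, 0, 0], [0, 0, 0, 0, 0, 0]]]' | python3 nudge.py - 80; python3 - <<'E'
from h import *
s=bot.read_state();print(Ro.from_rotvec(s["tcp_rot"]).as_matrix().round(3),s["ft_torque"])
E
```

```text
clock: 4.45
tcp_pos: [0.5967, 0.0786, 0.1949]
tcp_rot: [-2.012, -2.244, 0.205]
force: [2.3, -0.2, 5.6]
finger_gap: 0.0134
finger_force: 80.4
[[-0.109  0.978 -0.18 ]
 [ 0.994  0.107 -0.02 ]
 [-0.    -0.181 -0.983]] [-0.10097051 -0.23913014 -0.02685632]
```

Converted, -0.0015 m is -0.03, -0.0005 m is -0.01, -0.06 rad / 1.5708 = -0.0382.

```bash
for i in 1 2; do :; done; echo '[[[0, -0.006, -0.024, -0.0382, 0, 0], [0, -0.006, -0.03, -0.0382, 0, 0], [0, -0.01, -0.03, -0.0382, 0, 0], [0, 0, 0, 0, 0, 0]]]' | python3 nudge.py; echo '[[[0, -0.01, -0.03, -0.0382, 0, 0], [0, -0.01, -0.03, -0.0382, 0, 0], [0, -0.01, -0.03, -0.0382, 0, 0], [0, 0, 0, 0, 0, 0]]]' | python3 nudge.py; python3 - <<'E'
from h import *
s=bot.read_state();print(s["ft_torque"].round(2))
im=bot.capture("side");cv2.imwrite("pics/s1.png",cv2.resize(im[150:270,260:380,::-1],None,fx=5,fy=5,interpolation=cv2.INTER_CUBIC))
E
```

```text
clock: 4.85
tcp_pos: [0.5926, 0.0785, 0.1977]
tcp_rot: [-2.095, -2.336, 0.007]
force: [-3.0, -0.9, 2.9]
finger_gap: 0.0137
finger_force: 80.8
clock: 5.25
tcp_pos: [0.589, 0.0783, 0.2008]
tcp_rot: [2.018, 2.251, 0.191]
force: [-7.4, -0.3, -2.1]
finger_gap: 0.0137
finger_force: 80.0
[-0.21  2.05  0.04]
```

View pics/s1.png

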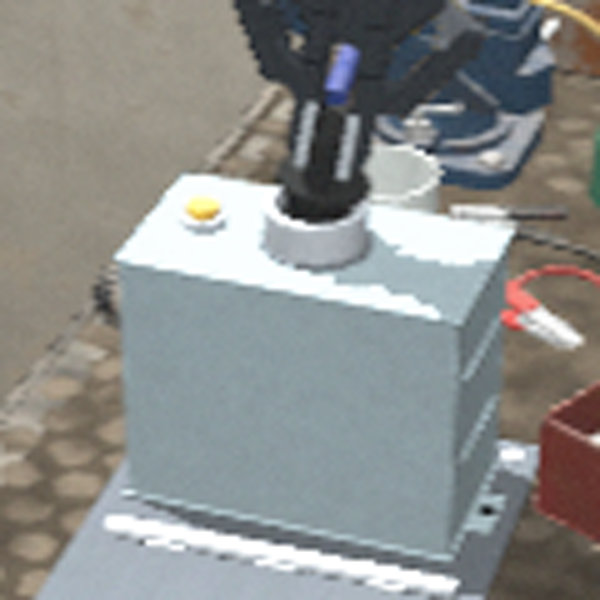

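The side view shows the bung leaning right with its left flange edge clearly off the rim, and the tank still flat on the plate. Next I swing it back with that side held up.

Converted, -0.0016 m is -0.032, -0.0015 m is -0.03, 0.06 rad / 1.5708 = 0.0382.

```bash
echo '[[[0, 0, -0.02, -0.0095, 0, 0], [0, 0.006, -0.03, 0.0382, 0, 0], [0, 0.008, -0.03, 0.0382, 0, 0], [0, 0.01, -0.032, 0.0382, 0, 0], [0, 0, 0, 0, 0, 0]]]' | python3 nudge.py; echo '[[[0, 0.01, -0.032, 0.0382, 0, 0], [0, 0.01, -0.032, 0.0382, 0, 0], [0, 0.01, -0.032, 0.0382, 0, 0], [0, 0, 0, 0.0064, 0, 0], [0, 0, 0, 0, 0, 0]]]' | python3 nudge.py; python3 - <<'E'
from h import *
s=bot.read_state();print(s["ft_torque"].round(2));print(Ro.from_rotvec(s["tcp_rot"]).as_matrix().round(3))
E
```

```text
clock: 5.8
tcp_pos: [0.596, 0.0785, 0.2082]
tcp_rot: [2.093, 2.334, 0.011]
force: [0.9, 0.3, -1.2]
finger_gap: 0.0138
finger_force: 80.3
clock: 6.3
tcp_pos: [0.5959, 0.0787, 0.2122]
tcp_rot: [-2.013, -2.245, 0.201]
force: [1.3, 0.2, -1.5]
finger_gap: 0.0137
finger_force: 80.3
[ 0.04 -0.43 -0.05]
[[-0.109  0.978 -0.177]
 [ 0.994  0.107 -0.019]
 [ 0.    -0.178 -0.984]]
```

Converted, -0.0015 m is -0.03, -0.0005 m is -0.01, -0.06 rad / 1.5708 = -0.0382.

```bash
echo '[[[0, -0.008, -0.03, -0.0382, 0, 0], [0, -0.008, -0.03, -0.0382, 0, 0], [0, -0.01, -0.03, -0.0382, 0, 0], [0, 0, 0, 0, 0, 0]]]' | python3 nudge.py; echo '[[[0, -0.01, -0.03, -0.0382, 0, 0], [0, -0.01, -0.03, -0.0382, 0, 0], [0, -0.01, -0.03, -0.0382, 0, 0], [0, 0, 0, 0, 0, 0]]]' | python3 nudge.py;  echo '[[[0, 0.01, -0.03, 0.0382, 0, 0], [0, 0.01, -0.03, 0.0382, 0, 0], [0, 0, -0.03, 0.0382, 0, 0], [0, 0, 0, 0, 0, 0]]]' | python3 nudge.py
```

```text
clock: 6.7
tcp_pos: [0.5925, 0.0787, 0.219]
tcp_rot: [2.095, 2.338, 0.004]
force: [0.6, 0.7, -1.5]
finger_gap: 0.0136
finger_force: 80.3
clock: 7.1
tcp_pos: [0.5907, 0.0785, 0.2223]
tcp_rot: [2.012, 2.245, 0.203]
force: [0.5, 0.5, -0.6]
finger_gap: 0.0135
finger_force: 80.3
clock: 7.5
tcp_pos: [0.5946, 0.0783, 0.2258]
tcp_rot: [-2.096, -2.338, 0.003]
force: [0.2, 0.5, -2.3]
finger_gap: 0.0133
finger_force: 80.3
```

Converted, -0.03 m is -0.6, -0.02 m is -0.4.

```bash
echo '[[[0, 0, -0.1, 0, 0, 0], [0, 0, -0.2, 0, 0, 0], [0, 0, -0.4, 0, 0, 0], [0, 0, -0.6, 0, 0, 0], [0, 0, -0.6, 0, 0, 0], [0, 0, 0, 0, 0, 0]]]' | python3 nudge.py && echo '[[[0.59, -0.66, 0, 0, 0, 0], [0.59, -0.66, 0, 0, 0, 0], [0.59, -0.66, 0, 0, 0, 0], [0.59, -0.66, 0, 0, 0, 0], [0.59, -0.66, 0, 0, 0, 0], [0.59, -0.66, 0, 0, 0, 0], [0.59, -0.66, 0, 0, 0, 0], [0.59, -0.66, 0, 0, 0, 0], [0, 0, 0, 0, 0, 0], [0, 0, 0, 0, 0, 0]]]' | python3 nudge.py; python3 - <<'E'
from h import *
im=bot.capture("side");cv2.imwrite("pics/s2.png",im[:,:,::-1])
E
```

```text
clock: 8.1
tcp_pos: [0.5941, 0.0785, 0.3276]
tcp_rot: [2.092, 2.334, 0.01]
force: [0.6, -0.1, -1.4]
finger_gap: 0.0133
finger_force: 80.4
clock: 9.1
tcp_pos: [0.3036, 0.2846, 0.3217]
tcp_rot: [2.093, 2.342, 0.002]
force: [1.1, -0.2, -1.6]
finger_gap: 0.0135
finger_force: 80.2
```

View pics/s2.png

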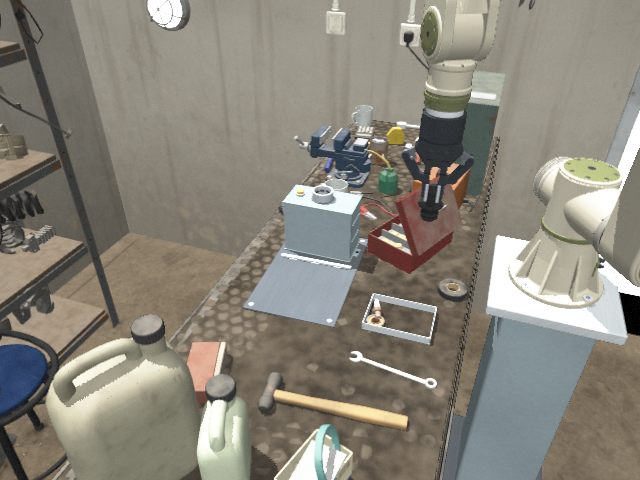

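The bung is out and held at (430,200). The tank still stands with its neck open at (322,193), and the tray at (400,318) is free below the bung. Lowering it now.

Converted, 0.045 m is 0.9, 0.04 m is 0.8.

```bash
echo '[[[0, 0.04, 0.8, 0, 0, 0], [0, 0, 0.9, 0, 0, 0], [0, 0, 0.9, 0, 0, 0], [0, 0, 0.9, 0, 0, 0], [0, 0, 0.9, 0, 0, 0], [0, 0, 0.6, 0, 0, 0], [0, 0, 0.3, 0, 0, 0], [0, 0, 0.16, 0, 0, 0], [0, 0, 0.06, 0, 0, 0], [0, 0, 0, 0, 0, 0]]]' | python3 nudge.py
```

```text
clock: 10.15
tcp_pos: [0.3077, 0.2844, 0.0457]
tcp_rot: [2.099, 2.338, 0.001]
force: [-0.5, -0.0, -1.1]
finger_gap: 0.0135
finger_force: 80.4
```

Converted, 0.001 m is 0.02.

```bash
echo '[[[0, 0, 0.02, 0, 0, 0], [0, 0, 0.02, 0, 0, 0], [0, 0, 0.02, 0, 0, 0], [0, 0, 0.02, 0, 0, 0], [0, 0, 0, 0, 0, 0]]]' | python3 nudge.py
```

```text
clock: 10.65
tcp_pos: [0.3073, 0.285, 0.0428]
tcp_rot: [2.096, 2.339, 0.003]
force: [-2.9, -1.8, 11.8]
finger_gap: 0.0135
finger_force: 82.2
```

Converted, -0.045 m is -0.9, -0.03 m is -0.6.

```bash
echo '[[[0, 0, 0, 0, 0, 0], [0, 0, 0, 0, 0, 0], [0, 0, 0, 0, 0, 0], [0, 0, 0, 0, 0, 0]]]' | python3 nudge.py .045; echo '[[[0, 0, -0.2, 0, 0, 0], [0, 0, -0.6, 0, 0, 0], [0, 0, -0.9, 0, 0, 0], [0, 0, -0.9, 0, 0, 0], [0, 0, -0.9, 0, 0, 0], [0, 0, -0.9, 0, 0, 0], [0, 0, -0.9, 0, 0, 0], [0, 0, 0, 0, 0, 0]]]' | python3 nudge.py;  python3 - <<'E'
from h import *
a=bot.capture("side");b=bot.capture("top")
c=lambda x:cv2.resize(x[:,:,::-1],(400,400),interpolation=cv2.INTER_CUBIC)
cv2.imwrite("pics/s3.png",np.hstack([c(a[180:340,300:460]),c(b[170:370,250:450])]))
E
```

```text
clock: 11.05
tcp_pos: [0.3068, 0.2845, 0.0413]
tcp_rot: [-2.097, -2.339, 0.0]
force: [-0.2, -0.5, -0.5]
finger_gap: 0.045
finger_force: 0.0
clock: 11.85
tcp_pos: [0.3089, 0.2859, 0.3132]
tcp_rot: [2.095, 2.337, 0.017]
force: [1.6, 1.1, -0.6]
finger_gap: 0.0446
finger_force: 0.0
```

View pics/s3.png

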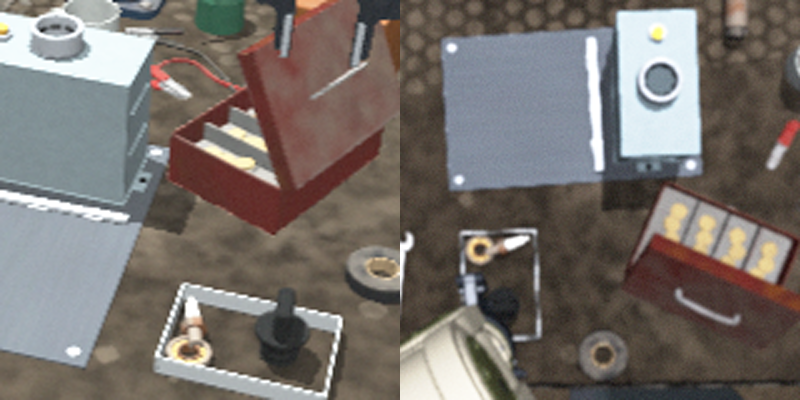

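The bung stands upright in the free end of the tray, with its flange at about (280,330) in the left half of the picture. The tank is unmoved. I'll shut the fingers and go to the tank's front, above the mug's height.

Converted, -0.0361 m is -0.722, 0.0278 m is 0.556, 0.09 rad / 1.5708 = 0.0573.

```bash
echo '[[[-0.722, 0.556, 0, 0, 0, 0], [-0.722, 0.556, 0, 0, 0, 0], [-0.722, 0.556, 0, 0, 0, 0], [-0.722, 0.556, 0, 0, 0, 0], [-0.722, 0.556, 0, 0, 0, 0], [-0.722, 0.556, 0, 0, 0, 0], [-0.722, 0.556, 0, 0, 0, 0], [-0.722, 0.556, 0, 0, 0, 0], [-0.722, 0.556, 0, 0, 0, 0], [0, 0, 0, 0, 0, 0.0573]]]' | python3 nudge.py 0 40; echo '[[[0, 0, 0, 0, 0, 0], [0, 0, 0, 0, 0, 0]]]' | python3 nudge.py
```

```text
clock: 12.95
tcp_pos: [0.5931, -0.0155, 0.3022]
tcp_rot: [-2.206, -2.233, 0.005]
force: [-1.0, -0.0, 0.4]
finger_gap: 0.0002
finger_force: 0.0
clock: 13.15
tcp_pos: [0.5899, -0.011, 0.3051]
tcp_rot: [-2.196, -2.243, 0.002]
force: [0.0, 1.1, 0.9]
finger_gap: 0.0003
finger_force: 0.0
```

```bash
echo '[[[-0.08, 0.06, 0.8, 0, 0, 0], [0, 0, 0.9, 0, 0, 0], [0, 0, 0.9, 0, 0, 0], [0, 0, 0.66, 0, 0, 0], [0, 0, 0, 0, 0, 0], [0, 0, 0, 0, 0, 0]]]' | python3 nudge.py; echo '[[[0.16, 0, 0, 0, 0, 0], [0.16, 0, 0, 0, 0, 0], [0.12, 0, 0, 0, 0, 0], [0.1, 0, 0, 0, 0, 0], [0.1, 0, 0, 0, 0, 0], [0.1, 0, 0, 0, 0, 0]]]' | python3 nudge.py
```

```text
clock: 13.75
tcp_pos: [0.5933, -0.0143, 0.1441]
tcp_rot: [-2.197, -2.244, 0.0]
force: [0.7, 0.6, 0.3]
finger_gap: 0.0
finger_force: 0.0
clock: 14.35
tcp_pos: [0.5938, 0.0203, 0.1443]
tcp_rot: [2.198, 2.239, -0.004]
force: [-0.3, -10.4, 6.8]
finger_gap: 0.0002
finger_force: 4.8
```

Converted, 0.006 m is 0.12.

```bash
echo '[[[0.12, 0, 0, 0, 0, 0], [0.12, 0, 0, 0, 0, 0], [0.12, 0, 0, 0, 0, 0], [0.12, 0, 0, 0, 0, 0], [0, 0, 0, 0, 0, 0]]]' | python3 nudge.py; echo '[[[0.12, 0, 0, 0, 0, 0], [0.12, 0, 0, 0, 0, 0], [0.12, 0, 0, 0, 0, 0], [0, 0, 0, 0, 0, 0]]]' | python3 nudge.py; python3 - <<'E'
from h import *
a=bot.capture("side")
cv2.imwrite("pics/s4.png",cv2.resize(a[100:340,220:460,::-1],(600,600),interpolation=cv2.INTER_CUBIC))
E
```

```text
clock: 14.85
tcp_pos: [0.5945, 0.0448, 0.1451]
tcp_rot: [2.197, 2.238, 0.001]
force: [0.6, -5.1, 5.1]
finger_gap: -0.0001
finger_force: 3.3
clock: 15.25
tcp_pos: [0.5931, 0.064, 0.1442]
tcp_rot: [2.199, 2.242, 0.002]
force: [2.0, -3.5, 2.9]
finger_gap: 0.0004
finger_force: 1.7
```

View pics/s4.png

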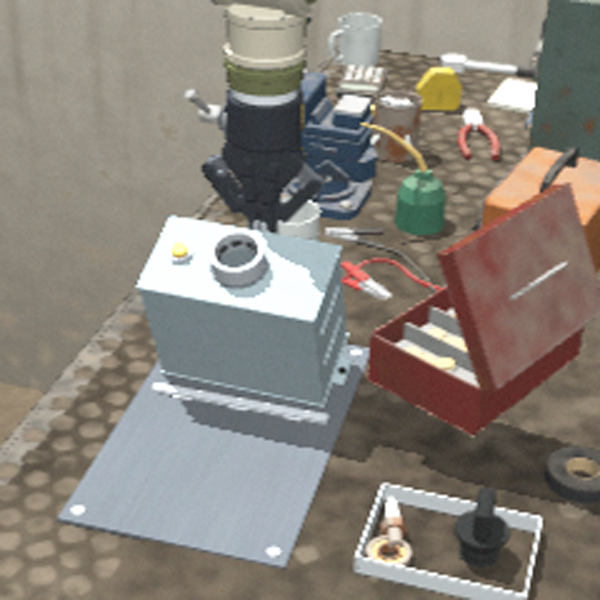

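The tank is tipping squarely about its back edge at the bar, and the bung lies undisturbed. I'll keep pushing.

Converted, 0.006 m is 0.12.

```bash
echo '[[[0.12, 0, 0, 0, 0, 0], [0.12, 0, 0, 0, 0, 0], [0.12, 0, 0, 0, 0, 0], [0.12, 0, 0, 0, 0, 0], [0, 0, 0, 0, 0, 0]]]' | python3 nudge.py; echo '[[[0.12, 0, 0, 0, 0, 0], [0.12, 0, 0, 0, 0, 0], [0.12, 0, 0, 0, 0, 0], [0.12, 0, 0, 0, 0, 0], [0, 0, 0, 0, 0, 0], [0, 0, 0, 0, 0, 0], [0, 0, 0, 0, 0, 0]]]' | python3 nudge.py
```

```text
clock: 15.8
tcp_pos: [0.5912, 0.089, 0.1427]
tcp_rot: [-2.198, -2.243, 0.001]
force: [-0.5, -0.0, -0.6]
finger_gap: -0.0004
finger_force: 0.0
clock: 16.5
tcp_pos: [0.5916, 0.1117, 0.1434]
tcp_rot: [2.2, 2.242, 0.0]
force: [-0.5, -0.3, -0.3]
finger_gap: -0.0001
finger_force: 0.0
```

Contact is lost, so the tank has fallen. I'll back off, raise the arm and check.

Converted, -0.045 m is -0.9, -0.04 m is -0.8.

```bash
echo '[[[-0.6, 0, -0.4, 0, 0, 0], [-0.8, 0, -0.4, 0, 0, 0], [-0.6, 0, -0.7, 0, 0, 0], [0, 0, -0.9, 0, 0, 0], [0, 0, -0.9, 0, 0, 0], [0, 0, 0, 0, 0, 0], [0, 0, 0, 0, 0, 0]]]' | python3 nudge.py; python3 - <<'E'
from h import *
a=bot.capture("side");b=bot.capture("top")
c=lambda x:cv2.resize(x[:,:,::-1],(400,500),interpolation=cv2.INTER_CUBIC)
cv2.imwrite("pics/s5.png",np.hstack([c(a[130:350,240:416]),c(b[160:360,250:410])]))
E
```

```text
clock: 17.2
tcp_pos: [0.5942, 0.0113, 0.31]
tcp_rot: [2.199, 2.24, 0.003]
force: [0.6, 0.7, -0.2]
finger_gap: -0.0002
finger_force: 0.0
```

View pics/s5.png

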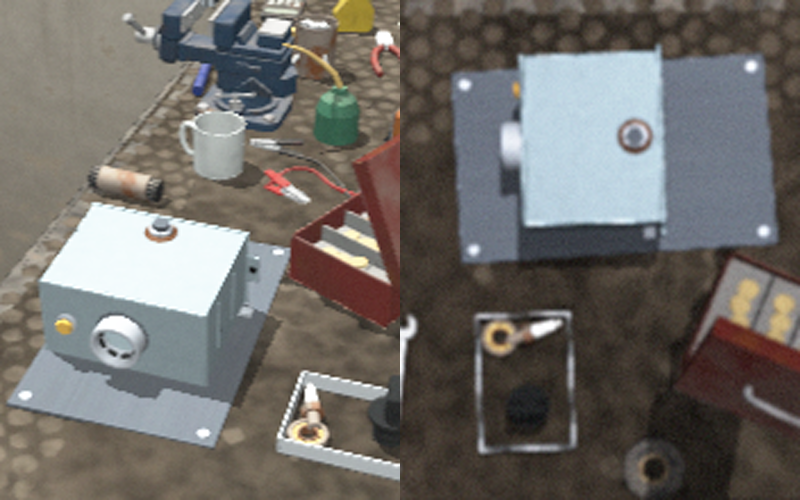

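The tank lies on its back with the boss up, centred on the plate across the bar. The bung stands in the tray, the bystanders in view are in place, and the arm is clear.

```bash
python3 -c "
from plant import bot
print(bot.finish_job())"
```

```text
the job is handed in; nothing more can be done
None
```

The job is handed in after about 17 s of the 64 s allowed (the judge returned no verdict): the bung was rocked out with the tank standing and is in the parts tray, and the tank lies on its back across the stop bar, boss up.

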